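Load chamber slides into the sprung bays of a slide tray

TASK

Lay the two chamber slides from the blue bench pad into the two empty bays of the aluminium slide tray, lids up and all green ends the same way round as the slide already loaded: green end under the sprung clip, lying flat on the bay floor and fully home between the clip and the fixed stop, one slide to a bay. Never tip a slide past 45 degrees, do not force the glass, and leave the loaded slide, the timer, the bottle and the tape roll where they are.

Things in the scene. Friction and masses are not known exactly. Their poses are not given: they have to be found in the camera images.
- slide_1: slide to load, lying lid up on the blue pad (2 mm thick): base plate 76 x 26 x 3 mm, glass-bottomed, about 35 g; on it a pale block of eight wells with lid, 26 mm wide, 13 mm high over all, from x = -36.5 to +18.5 mm. The last 19 mm at the +x end is bare plate with a green label field. Origin: centre of the underside; x towards the green end, z up through the lid
- slide_2: the other slide to load, identical, also lid up on the pad, its green end turned another way. The glass cracks if a slide bears on tray, stop and clip with more than 40 N in all (a home slide is squeezed by some 12 N, 6 at each end)
- slide_0: a slide of the same kind already home in bay a, as all should look; leave it there
- tray: fixed aluminium plate, 150 (x) by 242 (y) by 8 mm, on feet, its underside 4 to 12 mm above the bench; origin: underside below bay b. Three bays along x: a, b, c at y = -78, 0, +78 mm, each with a black holder strip 33 mm wide whose top, 10 mm above the tray's origin, is the floor for the slide. x runs from the holders' fixed stops to their sprung clips, z up
- bay_a (a point): bay a, already loaded. Middle of the bay, at the height of the holder's floor; axes as the tray (x towards the clip, z up). Its holder sits exactly at this point
- clip_a (a joint): how far the sprung clip of bay a is pushed back along +x in its holder, m: 0 when empty, 0.004 with a slide home, 0.007 at the end of its travel
- bay_b (a point): bay b (the middle one), empty at first. Middle of the bay, at the height of the holder's floor; axes as the tray (x towards the clip, z up). Holders b and c are screwed down through slots, each anywhere from 8 mm before to 8 mm past its bay point along x: the readings do not tell, see or feel where. Square, centred across. Holder sizes elsewhere: x from the holder's middle
- clip_b (a joint): how far the sprung clip of bay b is pushed back along +x in its holder, m: 0 when empty, 0.004 with a slide home, 0.007 at the end of its travel. Steel, 20 mm wide; its upright face is at x = +34 mm when empty, so the free length is 72 mm for a 76 mm slide. Pushes to -x with 2 N plus 1 N per mm; at 5 to 6 mm the slide's other end comes down in front of the stop
- bay_c (a point): bay c, empty at first. Middle of the bay, at the height of the holder's floor; axes as the tray (x towards the clip, z up). Holder: stop 4 mm high, 26 mm wide at x = -44 to -38 mm; side guides 4 mm high, 33 mm apart, at x = -38 to -28 and +18 to +32 mm, open for fingers between. A slide tipped green end down 6 to 20 degrees passes over the stop
- clip_c (a joint): how far the sprung clip of bay c is pushed back along +x in its holder, m: 0 when empty, 0.004 with a slide home, 0.007 at the end of its travel. All clips: a nose juts from the upright face over the floor, underside 6 mm up, 4 mm long, then 3 mm of upturned lead-in. So no slide goes in lowered flat: its green end goes first, along the floor under the nose
- slide_1_label (a point): middle of the bottom edge at the green (+x) end of slide_1
- slide_2_label (a point): middle of the bottom edge at the green (+x) end of slide_2
- timer: loose blue bench timer lying flat, 62 x 74 x 18 mm, three orange buttons; origin: centre of its underside
- amber_bottle: loose amber reagent bottle standing upright, 58 mm in diameter, 105 mm high, white cap; origin: centre of its underside
- tape_roll: loose roll of white label tape lying flat, 96 mm across, 25 mm high; origin: centre of its underside
There are look-alikes about, which are no part of the job. Leave any purple or red look-alike of the slide_0 alone. What is shaped like the slide_1 but orange is not meant.

How it is judged (in metres and radians):
At the end, for the whole second after the job is handed in: Each slide is at rest in its own empty bay, within 5 mm of its centre line, green end towards the clip, flat within 0.04 rad, within 2 mm of the floor, the clip pushed back 2.5 to 5.5 mm (home between clip and stop). The first loaded slide is still home within 5 mm (((y of slide_1 in the frame of bay_b between -0.005 and 0.005 m and x of slide_1_label in the frame of bay_b between 0.025 and 0.051 m and z of slide_1 in the frame of bay_b below 0.002 m and angle between each of slide_1, slide_2's own z axis and vertical below 0.04 rad and value of joint clip_b between 0.0025 and 0.0055 m and y of slide_2 in the frame of bay_c between -0.005 and 0.005 m and x of slide_2_label in the frame of bay_c between 0.025 and 0.051 m and z of slide_2 in the frame of bay_c below 0.002 m and value of joint clip_c between 0.0025 and 0.0055 m) or (y of slide_1 in the frame of bay_c between -0.005 and 0.005 m and x of slide_1_label in the frame of bay_c between 0.025 and 0.051 m and z of slide_1 in the frame of bay_c below 0.002 m and angle between each of slide_1, slide_2's own z axis and vertical below 0.04 rad and value of joint clip_c between 0.0025 and 0.0055 m and y of slide_2 in the frame of bay_b between -0.005 and 0.005 m and x of slide_2_label in the frame of bay_b between 0.025 and 0.051 m and z of slide_2 in the frame of bay_b below 0.002 m and value of joint clip_b between 0.0025 and 0.0055 m)) and distance of slide_0 from where it was at the start of the episode below 0.005 m and angle between slide_0's own z axis and vertical below 0.04 rad and value of joint clip_a between 0.0025 and 0.0055 m and linear speed of each of slide_0, slide_1, slide_2 below 0.01 m/s); the robot touches nothing.
It fails at once if a slide bears on the tray or its clips with more than 40 N in all (contact force between any of slide_0, slide_1, slide_2 and tray above 40 N).
It fails at once if a slide is tipped past 45 degrees (angle between any of slide_0, slide_1, slide_2's own z axis and vertical above 0.785 rad).
It fails at once if the loaded slide is shifted by more than 6 mm (distance of slide_0 from where it was at the start of the episode above 0.006 m).
It fails at once if the timer, the bottle or the tape roll is shifted by more than 20 mm or tipped (distance of any of timer, amber_bottle, tape_roll from where it was at the start of the episode above 0.02 m or angle between any of timer, amber_bottle, tape_roll's own z axis and vertical above 0.35 rad).
It also fails if it takes over 72 s, if anything falls off the work surface, if the arm or the gripper's body presses on something with over 40 N, if the wrist force passes 120 N, or if a joint passes its speed limit or range.

ROBOT

A 6-joint arm with a two-finger parallel gripper is mounted at the origin on the work surface. World frame = base frame: x ahead of the robot, y to its left, z up, the work surface at z = 0. Lengths are in mm, angles in rad, forces in N, time in s.
With the tool pointing down it reaches from about 275 to 750 mm from the base axis. Payload 10.2 kg.
Tool frame: the origin (TCP) lies at the very end of the fingers, on their centre line; the grasp point (between the pads) lies 19 mm behind it; z points along the fingers, y is the line along which they close (so a half turn about z gives the same grasp; the last joint's range is limited). The gripper opens to 85 mm and grips with 20 to 120 N. Pads are 22 mm wide; open, the fingers measure 114 mm over their backs; the gripper's body (76 mm by 85 mm) begins 54 mm behind the grasp point. The pads swing forward as they close: fully open they stand 13 mm farther back than shut.
Start: joints at [1.055, 0.313, 1.498, -0, 1.331, -0.223], TCP at [151.546, 502.658, 231.294] pointing down, gripper open.
Joint ranges: [-2.94, 2.94], [-0.97, 2.17], [0.19, 2.56], [-1.23, 4.37], [0.02, 3.11], [-2.88, 2.88]. Speed limits (rad/s): [2.39, 2.39, 3.01, 3.14, 3.14, 3.14].

INTERFACE

Orientations are given as [roll, pitch, yaw] about the fixed x, y, z axes, in that order (R = Rz(yaw) Ry(pitch) Rx(roll)).
In Python, from bench import manip gives the robot as it stands.
- The arm moves only by the tool carry_out, never from a script. Its argument "steps" is text: rows parted by semicolons, each of 7 numbers parted by spaces: the shift along the tool's x, y, z in cm, then the turn, a rotation vector about the tool's x, y, z in degrees, then the closure, from 0 (fully open) to 1 (shut). In form: dx dy dz wx wy wz gripper; .... A call has 1 to 20 rows; each row is the pose to reach, as a shift and turn from the pose commanded when the call began, along the tool's axes at that moment; what a row does not reach only later rows make up. A row lasts 1/10 s, in which the tool goes at most 50 mm and 8.59 degrees, less where a joint would pass 70% of its speed; a pose out of reach is approached as far as the arm can. A call with a gripper value outside its range is refused whole. The fingers move at their own pace and stop on an object; "grip_force" is the grip in N (left out, the last holds). Time passes only in rows, so rows that repeat a pose let the fingers close. It gives the time, the measured TCP pose, the force, the opening and the grip force at its end, in the units of the state.
- manip.get_state(): the state, without advancing time (a new reading comes with each control period).
- manip.get_image(name): name is "scene" or "top" or "wrist"; returns the picture (384x512x3 uint8, blue, green, red); there is no depth.
- manip.camera_info(name): a dict with "K" (3x3 intrinsics, pixels), "cam_to_world" (4x4, takes a point from camera to world coordinates). Camera axes: x right, y down, z forward; pixel columns grow to the right and rows downward; lengths in mm; the calibration is good to about 2 mm. The wrist camera is an equidistant fisheye: a pixel r from the principal point sees the ray r / f radians off the axis. A picture is of the moment at which its call begins: read the wrist's pose just before it. camera_info takes no time and is no camera call; for the wrist camera it gives the pose at the moment of the call.
- manip.finish_job(): hands the job in; it is judged then, once.
Trained networks look in the newest picture that a camera, given by its name, has taken for a name from the list of things; names that differ only in an ending like _2 or _b are one class to them, and where a whole thing is asked for, a point or a joint stands for the part that bears it (a point fixed in the world has none). Each returns a list of dicts, best first, with "score" (0 to 1); they miss things now and then, are a little off and sometimes report something else, mostly with a low value. They report only what shows in the picture. A call takes as long as a camera call. They do not tell look-alikes from the thing itself.
- manip.cut_out(camera, thing): "pixels" (384x512 bool, what is visible of it) and "centre" ([column, row] in pixels, amid what is visible of it).
- manip.place_of(camera, thing): "centre" ([column, row] in pixels: a listed point, or the origin of a listed thing).
The state is a dict: "clock": time; "joint_positions": joint angles; "qvel": joint speeds; "joint_torque": joint torques, N m; "ee_pos": TCP position; "tool_rot": TCP orientation; "ft_force": force on the tool from outside, world axes, zero at the start; "moment": the same for the moment, N m; "opening": opening from 0.0 (shut) to 1.0 (fully open); "grasp_force": force on a finger pad.
Only numpy, scipy, OpenCV 4.12 (cv2) and the standard library are available. Lean on these libraries where they do the work, as an engineer would, in place of code of your own. Each camera call takes 0.05 s, during which the arm holds its last target. There are 200 camera calls.

## Working session

There is one attempt and no reset: what is moved stays moved. The work goes in short steps, Python scripts to look and compute and a tool call to move; the robot and the scene stay as the last step left them, time stands still between calls to the robot, and variables do not carry over. Pictures are saved under pics/ and viewed, at most 10 in all, crops included, and the job is handed in when it is done.

Besides the shell and the picture viewer there is one more tool, called after "Request:" in YAML: its name, and indented under it one key for each argument. carry_out: Moves the arm, as the interface text tells. Its arguments: {"type":"object","properties":{"steps":{"type":"string"},"grip_force":{"type":"number"}},"required":["steps"]}

```bash
mkdir -p pics
cat > h.py <<'E'
import numpy as np, cv2
from scipy.spatial.transform import Rotation as R
from bench import manip
def ray(cam,px,info=None):
    i=info or manip.camera_info(cam); K=np.array(i["K"]);T=np.array(i["cam_to_world"])
    x=(px[0]-K[0,2])/K[0,0]; y=(px[1]-K[1,2])/K[1,1]
    if cam=="wrist":
        r=np.hypot(x,y); s=np.sin(r)/r if r>1e-9 else 1.
        d=np.array([x*s,y*s,np.cos(r)])
    else: d=np.array([x,y,1.])
    return T[:3,3],T[:3,:3]@d
def at(cam,px,z,info=None):
    o,d=ray(cam,px,info); return o+d*(z-o[2])/d[2]
def proj(cam,P,info=None):
    i=info or manip.camera_info(cam); K=np.array(i["K"]);T=np.array(i["cam_to_world"])
    p=T[:3,:3].T@(np.array(P,float)-T[:3,3])
    if cam=="wrist":
        r=np.hypot(p[0],p[1]);th=np.arctan2(r,p[2]);x,y=p[:2]/r*th
    else: x,y=p[:2]/p[2]
    return np.array([K[0,0]*x+K[0,2],K[1,1]*y+K[1,2]])
def st():
    s=manip.get_state(); print({k:np.round(s[k],3).tolist() for k in("clock","joint_positions","ee_pos","tool_rot","ft_force","opening","grasp_force")}); return s
E
python3 - <<'E'
from h import *
st()
a=manip.get_image("scene");b=manip.get_image("top")
cv2.imwrite("pics/top.png",cv2.resize(b,(800,600)));cv2.imwrite("pics/scene.png",a)
for n in("slide_1","tray","timer","amber_bottle","tape_roll","slide_1_label","bay_a"):
    for d in manip.place_of("top",n): print(n,round(d["score"],2),np.round(d["centre"],1),np.round(at("top",d["centre"],12),0))
print(manip.camera_info("top"))
E
```

```text
{'clock': 0.0, 'joint_positions': [1.055, 0.313, 1.498, 0.0, 1.331, -0.223], 'ee_pos': [151.399, 502.434, 230.73], 'tool_rot': [-3.14, -0.0, 2.849], 'ft_force': [1.344, 0.677, 0.139], 'opening': 0.997, 'grasp_force': 0.0}
slide_1 0.76 [180.4 183.9] [550. 187.  12.]
slide_1 0.74 [377.5 192.9] [ 512. -327.   12.]
slide_1 0.74 [119.7 180.9] [562. 349.  12.]
slide_1 0.7 [322.6 201.8] [ 493. -184.   12.]
slide_1 0.69 [390.6 273.4] [ 305. -350.   12.]
tray 0.8 [215.  187.6] [537.  96.  12.]
timer 0.77 [366.3 116.3] [ 717. -308.   12.]
amber_bottle 0.72 [273.6 111. ] [739. -63.  12.]
tape_roll 0.88 [223.5 108.2] [751.  70.  12.]
slide_1_label 0.74 [362.1 195.3] [ 507. -287.   12.]
slide_1_label 0.56 [385.7 259.1] [ 342. -339.   12.]
bay_a 0.82 [211.5 184.3] [546. 105.  12.]
bay_a 0.79 [179.5 185.3] [546. 190.  12.]
bay_a 0.69 [244.3 187.4] [536.  19.  12.]
{'K': array([[470.27034208,   0.        , 255.41720654],
       [  0.        , 470.27034208, 191.61234541],
       [  0.        ,   0.        ,   1.        ]]), 'cam_to_world': array([[-2.32767218e-02, -9.93756549e-01,  1.09115149e-01,
         3.89597526e+02],
       [-9.99382155e-01,  2.60046778e-02,  2.36445485e-02,
        -3.88863183e+01],
       [-2.63344292e-02, -1.08497365e-01, -9.93747865e-01,
         1.23583391e+03],
       [ 0.00000000e+00,  0.00000000e+00,  0.00000000e+00,
         1.00000000e+00]])}
```

View pics/top.png

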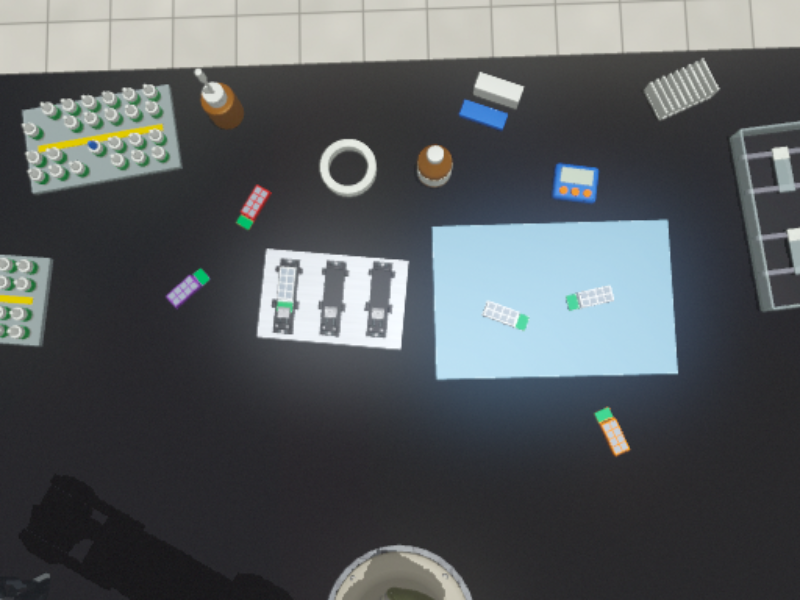

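View pics/scene.png

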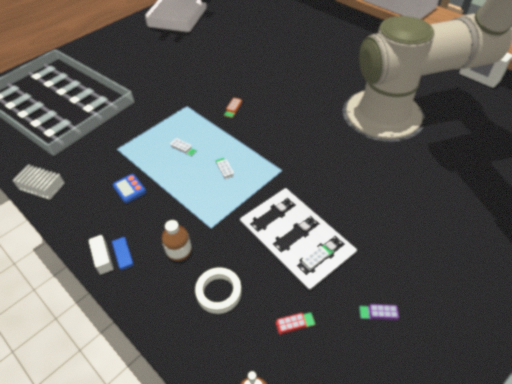

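The top view shows tray bays a/b/c at about (286/333/380, 300), with the clips towards the robot. One slide is at (505,315) with its green end right, and the other is at (590,297) with its green end left. The orange, red and purple slides are decoys. The scene view agrees.

```bash
cat >> h.py <<'E'
def RT(yaw,tilt=0):
    "tool down with x axis at yaw(deg); then tilt about tool y (deg)"
    return R.from_euler('z',yaw,degrees=True)*R.from_euler('x',180,degrees=True)*R.from_euler('y',tilt,degrees=True)
def rel(p,Rt,s=None,p0=None,R0=None):
    s=s or manip.get_state()
    R0=R0 or R.from_euler('xyz',s["tool_rot"]); p0=s["ee_pos"] if p0 is None else p0
    d=R0.inv().apply(np.array(p,float)-p0)/10; w=(R0.inv()*Rt).as_rotvec(degrees=True)
    print("REL",np.round(d,2),np.round(w,1))
E
python3 - <<'E'
from h import *
s=st(); i=manip.camera_info("wrist");T=np.array(i["cam_to_world"]); R0=R.from_euler('xyz',s["tool_rot"])
print(R0.inv().apply(T[:3,3]-s["ee_pos"]), np.round(R0.inv().as_matrix()@T[:3,:3],2), i["K"])
rel([520,60,220],RT(177));
E
```

```text
{'clock': 0.45, 'joint_positions': [1.055, 0.313, 1.498, -0.0, 1.331, -0.223], 'ee_pos': [151.535, 502.64, 231.248], 'tool_rot': [-3.142, -0.0, 2.849], 'ft_force': [0.107, 0.339, 0.197], 'opening': 1.005, 'grasp_force': 0.0}
[  69.48050567   -0.98096432 -142.00918424] [[-0.   -0.96 -0.27]
 [ 1.   -0.   -0.  ]
 [ 0.   -0.27  0.96]] [[297.31863964   0.         260.17436007]
 [  0.         297.31863964 194.45068414]
 [  0.           0.           1.        ]]
REL [-48.05 -31.74   1.13] [ -0.   -0.  -13.8]
```

Request:
carry_out:
  steps: "-48 -31.7 1.1 0 0 -13.8 0;-48 -31.7 1.1 0 0 -13.8 0;-48 -31.7 1.1 0 0 -13.8 0;-48 -31.7 1.1 0 0 -13.8 0;-48 -31.7 1.1 0 0 -13.8 0;-48 -31.7 1.1 0 0 -13.8 0;-48 -31.7 1.1 0 0 -13.8 0;-48 -31.7 1.1 0 0 -13.8 0;-48 -31.7 1.1 0 0 -13.8 0;-48 -31.7 1.1 0 0 -13.8 0;-48 -31.7 1.1 0 0 -13.8 0;-48 -31.7 1.1 0 0 -13.8 0;-48 -31.7 1.1 0 0 -13.8 0;-48 -31.7 1.1 0 0 -13.8 0;-48 -31.7 1.1 0 0 -13.8 0"

```text
clock: 1.95
ee_pos: [519.1, 61.5, 220.4]
tool_rot: [3.141, -0.0, 3.091]
ft_force: [0.6, -0.3, -0.5]
opening: 1.0
grasp_force: 0.0
```

Run:
```python
from h import *
s=st(); i=manip.camera_info("wrist"); a=manip.get_image("wrist"); np.save("w1.npy",a); import pickle; pickle.dump(i,open("w1.pkl","wb"))
cv2.imwrite("pics/w1.png",cv2.resize(a,(800,600),interpolation=cv2.INTER_CUBIC))
for n in("bay_a","slide_0","tray","clip_b"):
    for d in manip.place_of("wrist",n): print(n,round(d["score"],2),np.round(d["centre"],1),np.round(at("wrist",d["centre"],18,i),1))
rel([500,-250,220],RT(90))
```

```text
{'clock': 1.95, 'joint_positions': [-0.107, 0.316, 1.522, 0.0, 1.303, -1.627], 'ee_pos': [519.095, 61.45, 220.396], 'tool_rot': [3.141, -0.0, 3.091], 'ft_force': [0.577, -0.272, -0.473], 'opening': 1.0, 'grasp_force': 0.0}
bay_a 0.96 [293.8 184.7] [537.1  99.9  18. ]
bay_a 0.9 [354.6 188.4] [545.4 176.3  18. ]
bay_a 0.73 [227.1 178. ] [524.8  20.7  18. ]
slide_0 0.91 [455.6 185.5] [548.2 333.1  18. ]
slide_0 0.85 [356.3 185.3] [541.5 178.4  18. ]
slide_0 0.62 [ 80.8 160.8] [ 488.3 -177.4   18. ]
slide_0 0.56 [ 20.6 184.9] [ 512.9 -308.4   18. ]
tray 0.91 [293.5 181.7] [533.4  99.7  18. ]Traceback (most recent call last):
  File "<stdin>", line 5, in <module>
ValueError: it knows: amber_bottle, bay, slide, slide_1_label, slide_2_label, tape_roll, timer, tray
```

View pics/w1.png

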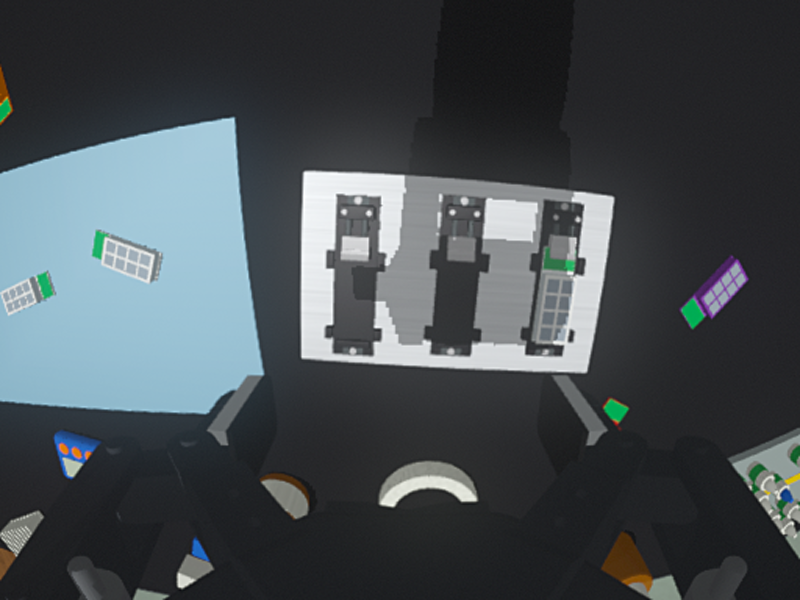

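The wrist view shows the three holders clearly: c at (355,275), b at (458,275), and a loaded at (557,280). I'll fit the tray pose from its outline and rectify the image.

```bash
cat > t.py <<'E'
from h import *
import pickle
from scipy.optimize import least_squares
E
python3 - <<'E'
from t import *
i=pickle.load(open("w1.pkl","rb")); a=np.load("w1.npy")
m=manip.cut_out("wrist","tray")[0]["pixels"].astype(np.uint8)
# undistort to normalised plane, so edges are straight
K=np.array(i["K"]);T=np.array(i["cam_to_world"])
c=max(cv2.findContours(m,cv2.RETR_EXTERNAL,cv2.CHAIN_APPROX_NONE)[0],key=cv2.contourArea)[:,0].astype(float)
W=np.array([ray("wrist",p,i)[1] for p in c]); o=T[:3,3]
P=o+W*((17-o[2])/W[:,2])[:,None]
def sd(q,z=None):
    x,y,yaw,h=q; P=o+W*((h-o[2])/W[:,2])[:,None]
    ca,sa=np.cos(yaw),np.sin(yaw); d=P[:,:2]-[x,y]
    u=np.abs(d@[ca,sa])-75; v=np.abs(d@[-sa,ca])-121
    return np.where((u>0)&(v>0),np.hypot(u,v),np.maximum(u,v))
f=least_squares(sd,[535,100,np.radians(176.5),17],loss="soft_l1",f_scale=1.)
print(f.x,np.degrees(f.x[2]),np.sqrt(np.mean(f.fun**2)))
np.save("tray.npy",f.x)
x,y,yaw,h=f.x
def w(t,b): # tray->world at floor+2
    return np.array([x+np.cos(yaw)*t[0]-np.sin(yaw)*t[1],y+np.sin(yaw)*t[0]+np.cos(yaw)*t[1],h-8+10+t[2]])
S=5; mp=np.zeros((600,800,2),np.float32)  # rows: tray x 60..-60 ; cols: three bays 
for k,yb in enumerate((78,0,-78)):
  for r in range(600):
    for cc in range(266):
      mp[r,k*266+cc]=proj("wrist",w((60-r/S,yb+26-cc/S,2),0),i)
im=cv2.remap(a,mp[...,0],mp[...,1],cv2.INTER_CUBIC)
im=np.clip(im.astype(float)*1.6+15,0,255).astype(np.uint8)
for r in range(0,600,50): cv2.line(im,(0,r),(12,r),(0,0,255),1)
cv2.imwrite("pics/rect.png",im)
rel([500,-250,200],RT(90))
E
```

```text
[529.02910093  99.22588136   3.02709494  11.90568617] 173.43976431905776 0.7639267177155081
REL [  0.35 -31.18   2.05] [ 0.   0.  87.1]
```

View pics/rect.png

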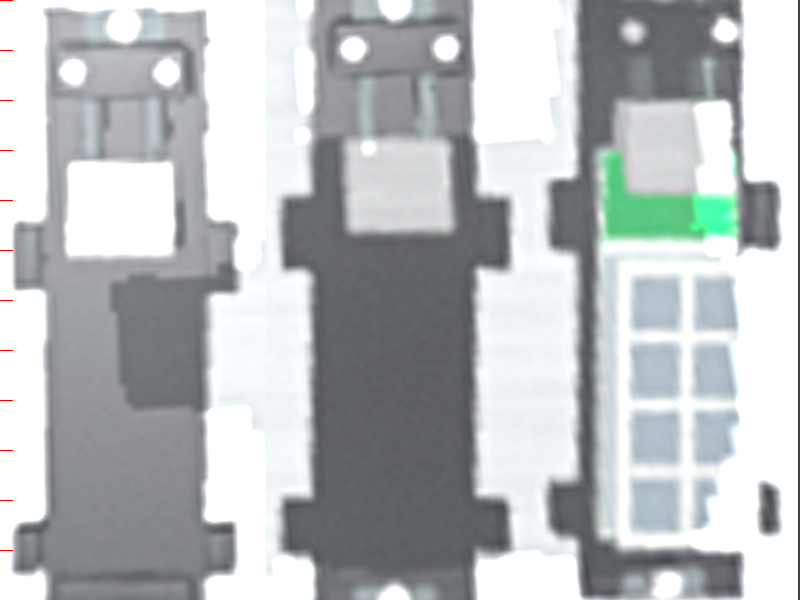

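The rectified strip has tray x running up at 5 px/mm. Guide centres are at rows 212/506 (a), 233/525 (b) and 256/548 (c). So holder b sits about 4 mm and holder c about 8 mm to -x of their bays. Now on to the pad.

Request:
carry_out:
  steps: "0.3 -31.2 2 0 0 87.1 0;0.3 -31.2 2 0 0 87.1 0;0.3 -31.2 2 0 0 87.1 0;0.3 -31.2 2 0 0 87.1 0;0.3 -31.2 2 0 0 87.1 0;0.3 -31.2 2 0 0 87.1 0;0.3 -31.2 2 0 0 87.1 0;0.3 -31.2 2 0 0 87.1 0;0.3 -31.2 2 0 0 87.1 0;0.3 -31.2 2 0 0 87.1 0;0.3 -31.2 2 0 0 87.1 0;0.3 -31.2 2 0 0 87.1 0;0.3 -31.2 2 0 0 87.1 0;0.3 -31.2 2 0 0 87.1 0"

```text
clock: 3.6
ee_pos: [500.5, -250.7, 200.3]
tool_rot: [3.142, 0.0, 1.571]
ft_force: [-0.5, 0.2, -0.1]
opening: 0.996
grasp_force: 0.0
```

Run:
```python
from t import *
s=st(); i=manip.camera_info("wrist"); a=manip.get_image("wrist")
cv2.imwrite("pics/w2.png",a)
for n in("slide_1","slide_1_label"):
    for d in manip.place_of("wrist",n): print(n,round(d["score"],2),np.round(d["centre"],1),np.round(at("wrist",d["centre"],2,i),1))
for d in manip.cut_out("wrist","slide_1"):
    c=max(cv2.findContours(d["pixels"].astype(np.uint8),cv2.RETR_EXTERNAL,cv2.CHAIN_APPROX_NONE)[0],key=cv2.contourArea)[:,0]
    P=np.array([at("wrist",p,8,i)[:2] for p in c],np.float32); print(round(d["score"],2),d["centre"],cv2.minAreaRect(P))
```

```text
{'clock': 3.6, 'joint_positions': [-0.674, 0.414, 1.438, -0.0, 1.29, -0.674], 'ee_pos': [500.45, -250.734, 200.32], 'tool_rot': [3.142, 0.0, 1.571], 'ft_force': [-0.495, 0.153, -0.13], 'opening': 0.996, 'grasp_force': 0.0}
slide_1 0.93 [112.9 243.7] [ 296.4 -349.8    2. ]
slide_1 0.74 [275.9 235.5] [ 519.6 -332.3    2. ]
slide_1_label 0.78 [268.5 204. ] [ 510. -291.    2.]
slide_1_label 0.72 [135.5 238.7] [ 333.5 -340.5    2. ]
0.82 [253.2, 118.3] ((492.16107177734375, -189.9293670654297), (75.37960815429688, 26.707677841186523), 68.47044372558594)
0.64 [277.0, 235.6] ((518.5706787109375, -331.2110900878906), (26.815507888793945, 80.30917358398438), 10.872770309448242)
```

View pics/w2.png

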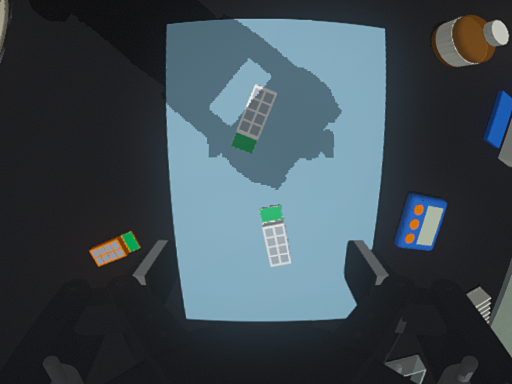

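Slide A (near) is at (492,-190) with its green end pointing -111.5°. Slide B is at (519,-331), pointing 101°. I'll grasp A first, at slide x = -5.

Request:
carry_out:
  steps: "6.55 -0.65 14 0 0 21.5 0;6.55 -0.65 14 0 0 21.5 0;6.55 -0.65 14 0 0 21.5 0;6.55 -0.65 14 0 0 21.5 0;6.55 -0.65 14 0 0 21.5 0.3;6.55 -0.65 18 0 0 21.5 0.3;6.55 -0.65 19.68 0 0 21.5 0.3;6.55 -0.65 19.68 0 0 21.5 0.3;6.55 -0.65 19.68 0 0 21.5 0.3;6.55 -0.65 19.68 0 0 21.5 1;6.55 -0.65 19.68 0 0 21.5 1;6.55 -0.65 19.68 0 0 21.5 1;6.55 -0.65 19.68 0 0 21.5 1;6.55 -0.65 19.68 0 0 21.5 1;6.55 -0.65 19.68 0 0 21.5 1;6.55 -0.65 19.68 0 0 21.5 1"
  grip_force: 40

```text
clock: 5.4
ee_pos: [494.8, -185.9, 4.9]
tool_rot: [3.139, 0.001, 1.194]
ft_force: [-0.7, 0.5, 6.1]
opening: 0.292
grasp_force: 39.8
```

Contact force is 6 N, so the fingertips may be level with the slide's underside. I'll regrip about 3 mm higher.

Request:
carry_out:
  steps: "0 0 0 0 0 0 0.6;0 0 0 0 0 0 0.6;0 0 -0.3 0 0 0 0.6;0 0 -0.3 0 0 0 0.6;0 0 -0.3 0 0 0 0.6;0 0 -0.3 0 0 0 1;0 0 -0.3 0 0 0 1;0 0 -0.3 0 0 0 1;0 0 -0.3 0 0 0 1;0 0 -0.3 0 0 0 1"

```text
clock: 6.4
ee_pos: [494.2, -185.4, 6.7]
tool_rot: [3.141, 0.0, 1.194]
ft_force: [-0.1, 0.7, 5.1]
opening: 0.29
grasp_force: 39.8
```

Run:
```python
from t import *
st(); a=manip.get_image("wrist")
cv2.imwrite("pics/w3.png",a)
```

```text
{'clock': 6.4, 'joint_positions': [-0.581, 0.608, 1.714, -0.0, 0.82, -0.205], 'ee_pos': [494.15, -185.396, 6.684], 'tool_rot': [3.141, 0.0, 1.194], 'ft_force': [-0.098, 0.75, 5.083], 'opening': 0.29, 'grasp_force': 39.83}
```

View pics/w3.png

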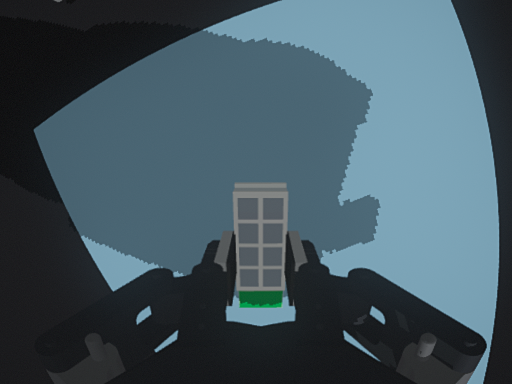

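The upward force is there again 3 mm higher, so the closing fingers are just pressing the slide onto the pad. The slide sits square in the grip, block rows 183–292 and green at 300. Next: slide-in-hand geometry and the approach.

```bash
cat >> t.py <<'E'
PSI=173.44; e=np.array([np.cos(np.radians(PSI)),np.sin(np.radians(PSI)),0]); ey=np.array([-e[1],e[0],0])
HB=np.array([540.9,97.9,0]); HC=np.array([535.9,19.9,0])
def tcp(H,xe,ze,tilt,xs,zs,flip,yo=0):
    "green bottom edge at holder x=xe, world height ze"
    Rs=R.from_euler('z',PSI,degrees=True)*R.from_euler('y',tilt,degrees=True)
    Rt=Rs*R.from_euler('z',180 if flip else 0,degrees=True)*R.from_euler('x',180,degrees=True)
    E=H+xe*e+yo*ey+[0,0,ze]
    return E+Rs.apply([xs-38,0,zs]),Rt
E
python3 - <<'E'
from t import *
i=manip.camera_info("wrist"); s=manip.get_state(); R0=R.from_euler('xyz',s["tool_rot"])
for px,z in(((260,183),12),((260,190),15),((262,291),15),((262,306),5)): print(R0.inv().apply(at("wrist",px,z,i)-s["ee_pos"]))
p,Rt=tcp(HB,15,60,10,-5,4.7,True); print(p); rel(p,Rt); rel(s["ee_pos"]+[0,0,100],RT(68.5));
E
```

```text
[35.05260182 -0.23535782 -5.30620625]
[32.42784649 -0.23625821 -8.30596257]
[-23.5037108    0.796592    -8.30028824]
[-41.42029648   0.89715675   1.70142655]
[567.25688495  94.86904977  72.09546808]
REL [28.75 -3.51 -6.54] [-6.5  8.5 74.8]
REL [ -0.   0. -10.] [ 0.   0.  -0.1]
```

Request:
carry_out:
  steps: "0 0 -5 0 0 0 1;0 0 -10 0 0 0 1;28.7 -3.5 -6.5 -6.5 8.5 74.8 1;28.7 -3.5 -6.5 -6.5 8.5 74.8 1;28.7 -3.5 -6.5 -6.5 8.5 74.8 1;28.7 -3.5 -6.5 -6.5 8.5 74.8 1;28.7 -3.5 -6.5 -6.5 8.5 74.8 1;28.7 -3.5 -6.5 -6.5 8.5 74.8 1;28.7 -3.5 -6.5 -6.5 8.5 74.8 1;28.7 -3.5 -6.5 -6.5 8.5 74.8 1;28.7 -3.5 -6.5 -6.5 8.5 74.8 1;28.7 -3.5 -6.5 -6.5 8.5 74.8 1;28.7 -3.5 -6.5 -6.5 8.5 74.8 1;28.7 -3.5 -6.5 -6.5 8.5 74.8 1;28.7 -3.5 -6.5 -6.5 8.5 74.8 1"

```text
clock: 7.95
ee_pos: [567.0, 94.3, 71.4]
tool_rot: [-3.141, -0.173, -0.114]
ft_force: [-0.5, 0.7, 0.4]
opening: 0.289
grasp_force: 39.7
```

Run:
```python
from t import *
s=st(); a=manip.get_image("wrist"); i=manip.camera_info("wrist")
for d in manip.place_of("wrist","bay_a"): print(round(d["score"],2),d["centre"],at("wrist",d["centre"],14,i))
cv2.imwrite("pics/w4.png",cv2.resize(a[90:330,130:450],(800,600),interpolation=cv2.INTER_CUBIC))
for xe,ze in((15,30),(15,20),(15,14)):
  p,Rt=tcp(HB,xe,ze,10,-4.5,4.7,True); print(p); rel(p,Rt,s)
```

```text
{'clock': 7.95, 'joint_positions': [-0.033, 0.516, 1.666, -0.02, 0.786, 1.665], 'ee_pos': [566.963, 94.34, 71.352], 'tool_rot': [-3.141, -0.173, -0.114], 'ft_force': [-0.458, 0.703, 0.414], 'opening': 0.289, 'grasp_force': 39.718}
0.68 [362.5, 265.2] [524.74587995  18.78033776  14.        ]
[566.76770496  94.92530377  42.00864399]
REL [-0.53 -0.06  2.89] [-0.   0.1  0. ]
[566.76770496  94.92530377  32.00864399]
REL [-0.7  -0.06  3.87] [-0.   0.1  0. ]
[566.76770496  94.92530377  26.00864399]
REL [-0.81 -0.06  4.46] [-0.   0.1  0. ]
```

View pics/w4.png

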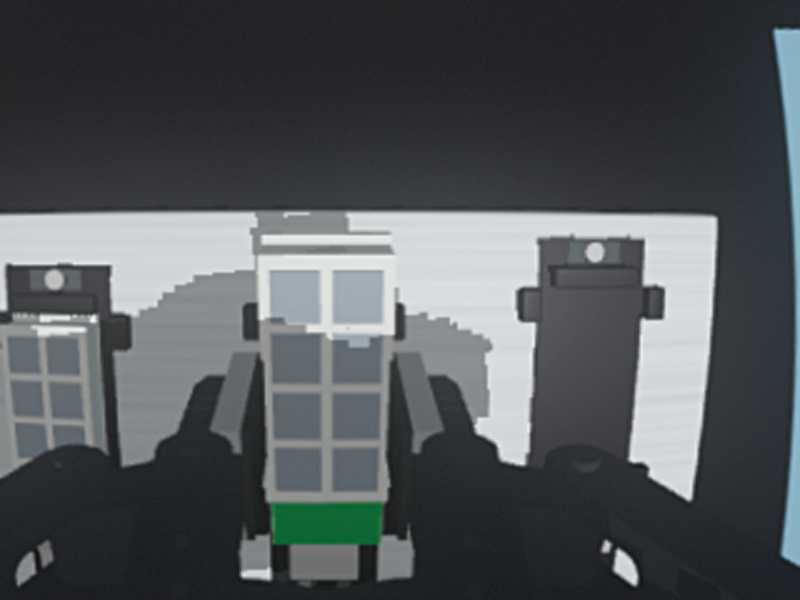

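Slide and holder b are centred on one another: guides at 252/400, slide middle at 326. I'll lower in steps and feel for the floor.

Request:
carry_out:
  steps: "-0.5 -0.05 2.9 0 0 0 1;-0.7 -0.05 3.9 0 0 0 1;-0.75 -0.05 4.2 0 0 0 1;-0.75 -0.05 4.2 0 0 0 1;-0.75 -0.05 4.2 0 0 0 1"

```text
clock: 8.55
ee_pos: [567.2, 95.0, 29.4]
tool_rot: [-3.141, -0.174, -0.115]
ft_force: [-0.9, -0.4, -0.6]
opening: 0.292
grasp_force: 40.2
```

Request:
carry_out:
  steps: "-0.03 0 0.2 0 0 0 1;-0.03 0 0.2 0 0 0 1;-0.03 0 0.2 0 0 0 1"

```text
clock: 8.85
ee_pos: [567.8, 95.0, 27.9]
tool_rot: [-3.141, -0.176, -0.115]
ft_force: [-0.3, 0.8, 6.6]
opening: 0.292
grasp_force: 41.0
```

Request:
carry_out:
  steps: "-0.03 0 0.2 0 0 0 1;-0.03 0 0.2 0 0 0 1;-0.03 0 0.2 0 0 0 1"

```text
clock: 9.15
ee_pos: [568.4, 94.9, 26.6]
tool_rot: [-3.141, -0.178, -0.115]
ft_force: [0.2, 0.0, 10.9]
opening: 0.289
grasp_force: 41.8
```

The floor is met at about z = 16. I'll back off 2 mm and slide forward under the clip nose.

Request:
carry_out:
  steps: "0.03 0 -0.2 0 0 0 1;-0.36 0 -0.27 0 0 0 1;-0.76 0 -0.34 0 0 0 1;-1.15 0 -0.41 0 0 0 1;-1.35 0 -0.44 0 0 0 1;-1.35 0 -0.44 0 0 0 1"

```text
clock: 9.75
ee_pos: [552.8, 96.6, 26.9]
tool_rot: [-3.141, -0.173, -0.115]
ft_force: [-0.6, 0.5, 2.9]
opening: 0.292
grasp_force: 40.9
```

Request:
carry_out:
  steps: "-0.2 0 -0.035 0 0 0 1;-0.3 0 -0.05 0 0 0 1;-0.3 0 -0.05 0 0 0 1;-0.3 0 -0.05 0 0 0 1"

```text
clock: 10.15
ee_pos: [550.1, 96.9, 26.8]
tool_rot: [-3.141, -0.174, -0.115]
ft_force: [2.8, -0.6, 4.7]
opening: 0.289
grasp_force: 41.0
```

Request:
carry_out:
  steps: "-0.1 0 -0.02 0 0 0 1;-0.2 0 -0.035 0 0 0 1;-0.2 0 -0.035 0 0 0 1;-0.2 0 -0.035 0 0 0 1"

```text
clock: 10.55
ee_pos: [548.4, 97.1, 27.0]
tool_rot: [-3.141, -0.175, -0.115]
ft_force: [3.8, -0.3, 4.4]
opening: 0.286
grasp_force: 41.0
```

Request:
carry_out:
  steps: "-0.1 0 -0.02 0 0 0 1;-0.2 0 -0.035 0 0 0 1;-0.2 0 -0.035 0 0 0 1;-0.2 0 -0.035 0 0 0 1"

```text
clock: 10.95
ee_pos: [546.5, 97.3, 27.0]
tool_rot: [-3.141, -0.175, -0.115]
ft_force: [5.4, -0.6, 4.0]
opening: 0.286
grasp_force: 40.9
```

Run:
```python
from t import *
s=st(); a=manip.get_image("wrist"); i=manip.camera_info("wrist")
cv2.imwrite("pics/w5.png",cv2.resize(a[90:330,130:450],(800,600),interpolation=cv2.INTER_CUBIC))
```

```text
{'clock': 10.95, 'joint_positions': [-0.028, 0.554, 1.753, -0.024, 0.659, 1.675], 'ee_pos': [546.48, 97.324, 27.024], 'tool_rot': [-3.141, -0.175, -0.115], 'ft_force': [5.428, -0.588, 4.047], 'opening': 0.286, 'grasp_force': 40.924}
```

View pics/w5.png

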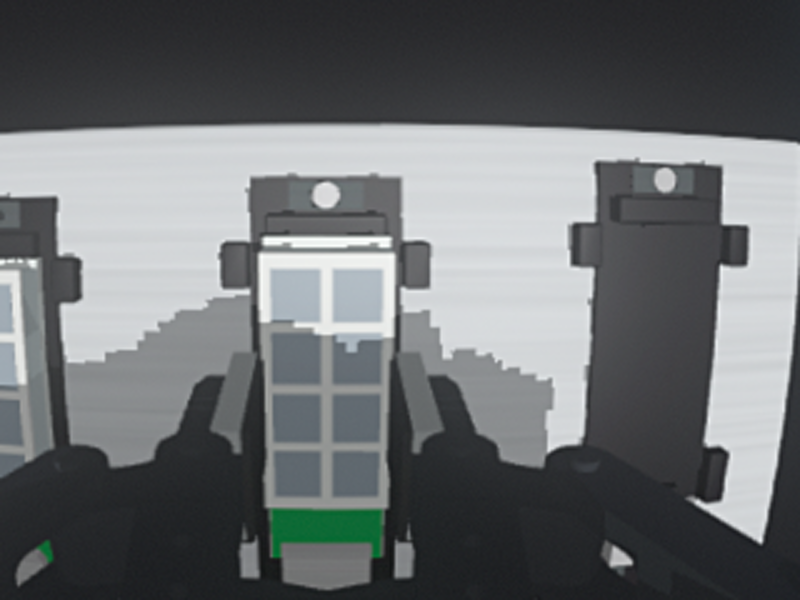

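The clip nose is over the green end at (325,560), and force rises about 1 N/mm. About 3 mm more is needed.

Request:
carry_out:
  steps: "-0.1 0 -0.02 0 0 0 1;-0.2 0 -0.035 0 0 0 1;-0.3 0 -0.05 0 0 0 1;-0.3 0 -0.05 0 0 0 1;-0.3 0 -0.05 0 0 0 1"

```text
clock: 11.5
ee_pos: [544.1, 97.6, 27.2]
tool_rot: [-3.141, -0.177, -0.115]
ft_force: [6.4, -0.9, 3.2]
opening: 0.291
grasp_force: 40.8
```

Run:
```python
from t import *
s=st()
p0=s["ee_pos"];R0=R.from_euler('xyz',s["tool_rot"])
# edge in tool frame (flip): slide (38,0,0) - (xs,0,zs) -> tool (-x,.., -z)
E=p0+R0.apply([-42.5,0,4.7]); print("edge",E)
for dt in(-4,-7,-10):
    Rt=R0*R.from_euler('y',dt,degrees=True); p=E-Rt.apply([-42.5,0,4.7]); rel(p,Rt,s)
```

```text
{'clock': 11.5, 'joint_positions': [-0.027, 0.55, 1.761, -0.024, 0.654, 1.676], 'ee_pos': [544.051, 97.586, 27.248], 'tool_rot': [-3.141, -0.177, -0.115], 'ft_force': [6.405, -0.933, 3.205], 'opening': 0.291, 'grasp_force': 40.832}
edge [503.3094203  102.29007709  15.15233088]
REL [ 0.02 -0.    0.3 ] [ 0. -4. -0.]
REL [ 0.03 -0.    0.52] [ 0. -7. -0.]
REL [ 0.02 -0.    0.75] [  0. -10.   0.]
```

Request:
carry_out:
  steps: "-0.15 0 -0.025 0 0 0 1;-0.15 0 -0.025 0 0 0 1;-0.15 0 -0.025 0 0 0 1;-0.14 0 0.12 0 -2 0 1;-0.13 0 0.27 0 -4 0 1;-0.13 0 0.27 0 -4 0 1;-0.13 0 0.27 0 -4 0 1"

```text
clock: 12.2
ee_pos: [543.2, 97.7, 24.2]
tool_rot: [-3.141, -0.106, -0.115]
ft_force: [7.0, -1.1, 4.1]
opening: 0.288
grasp_force: 40.9
```

Run:
```python
from t import *
s=st(); p0=s["ee_pos"];R0=R.from_euler('xyz',s["tool_rot"])
E=p0+R0.apply([-42.5,0,4.7]); print("edge",E)
for dt in(-3,-6):
    Rt=R0*R.from_euler('y',dt,degrees=True); p=E-Rt.apply([-42.5,0,4.7]); rel(p,Rt,s)
```

```text
{'clock': 12.2, 'joint_positions': [-0.03, 0.577, 1.712, -0.013, 0.746, 1.664], 'ee_pos': [543.227, 97.69, 24.193], 'tool_rot': [-3.141, -0.106, -0.115], 'ft_force': [6.959, -1.09, 4.149], 'opening': 0.288, 'grasp_force': 40.92}
edge [501.74210196 102.47990047  15.00734437]
REL [0.02 0.   0.22] [ 0. -3. -0.]
REL [0.03 0.   0.45] [ 0. -6.  0.]
```

Request:
carry_out:
  steps: "-0.1 0 -0.01 0 0 0 1;-0.1 0 -0.01 0 0 0 1;-0.1 0 -0.01 0 0 0 1"

```text
clock: 12.5
ee_pos: [542.9, 97.7, 24.5]
tool_rot: [-3.141, -0.109, -0.115]
ft_force: [10.0, -0.8, 1.9]
opening: 0.29
grasp_force: 40.7
```

Request:
carry_out:
  steps: "0.02 0 0.11 0 -1.5 0 1;0.02 0 0.22 0 -3 0 1;0.02 0 0.22 0 -3 0 1;0.02 0 0.22 0 -3 0 1"

```text
clock: 12.9
ee_pos: [542.9, 97.8, 23.2]
tool_rot: [-3.141, -0.055, -0.115]
ft_force: [1.9, -1.3, 14.6]
opening: 0.292
grasp_force: 42.4
```

Force shifted to vertical: either the rear end is on the stop, or something is jammed. I need to look.

Run:
```python
from t import *
s=st(); a=manip.get_image("wrist")
import pickle; pickle.dump(manip.camera_info("wrist"),open("w6.pkl","wb")); np.save("w6.npy",a)
c=a[140:340,150:417]; c=np.clip(255*(c/255.)**0.55,0,255).astype(np.uint8)
cv2.imwrite("pics/w6.png",cv2.resize(c,(800,600),interpolation=cv2.INTER_CUBIC))
```

```text
{'clock': 12.9, 'joint_positions': [-0.032, 0.597, 1.674, -0.006, 0.815, 1.657], 'ee_pos': [542.938, 97.78, 23.232], 'tool_rot': [-3.141, -0.055, -0.115], 'ft_force': [1.926, -1.287, 14.623], 'opening': 0.292, 'grasp_force': 42.383}
```

View pics/w6.png

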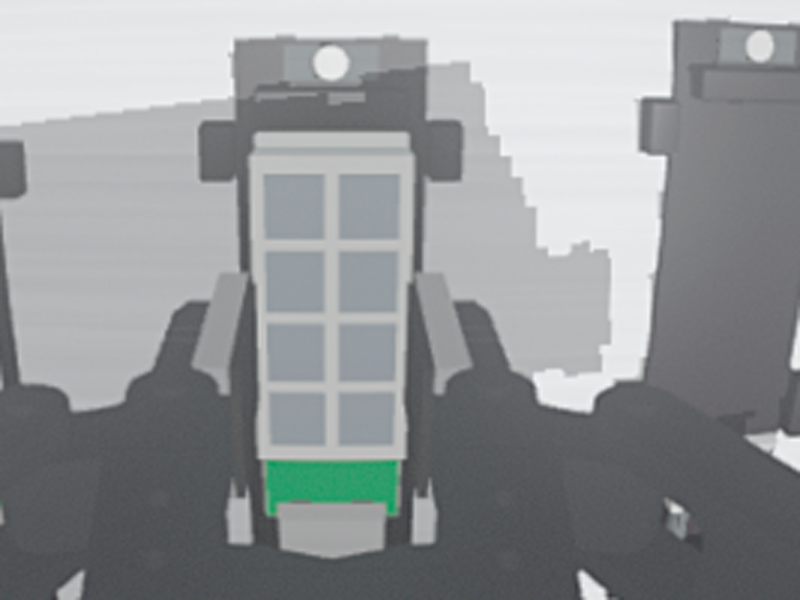

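The rear end shows a gap of about 2 mm to the stop, and the clip nose is over the green. The slide has turned in the grip and already lies on the floor. I'll unload slightly and release.

Request:
carry_out:
  steps: "0 0 -0.1 0 0 0 1;0 0 -0.15 0 0 0 1;0 0 -0.15 0 0 0 0.6;0 0 -0.15 0 0 0 0.6;0 0 -0.15 0 0 0 0.6;0 0 -0.15 0 0 0 0.6;0 0 -2 0 0 0 0.6;0 0 -6 0 0 0 0.4;0 0 -10 0 0 0 0.2;0 0 -14 0 0 0 0;0 0 -14 0 0 0 0"

```text
clock: 14.05
ee_pos: [536.3, 98.8, 166.6]
tool_rot: [-3.141, -0.06, -0.114]
ft_force: [0.4, 0.1, -0.5]
opening: 0.996
grasp_force: 0.0
```

Run:
```python
from t import *
s=st(); a=manip.get_image("wrist"); i=manip.camera_info("wrist")
pickle.dump(i,open("w7.pkl","wb")); np.save("w7.npy",a)
for n in("slide_1","bay_a","slide_1_label"):
  for d in manip.place_of("wrist",n): 
    P=at("wrist",d["centre"],16,i); q=P-HB; print(n,round(d["score"],2),np.round(d["centre"]),np.round(P),"holder b frame",np.round([q@e,q@ey],1))
for d in manip.cut_out("wrist","slide_1"):
    c=max(cv2.findContours(d["pixels"].astype(np.uint8),cv2.RETR_EXTERNAL,cv2.CHAIN_APPROX_NONE)[0],key=cv2.contourArea)[:,0]
    P=np.array([at("wrist",p,22,i) for p in c])-HB; print(round(d["score"],2),np.round(d["centre"]),"x",np.round([(P@e).min(),(P@e).max()],1),"y",np.round([(P@ey).min(),(P@ey).max()],1))
```

```text
{'clock': 14.05, 'joint_positions': [-0.031, 0.384, 1.575, -0.004, 1.122, 1.656], 'ee_pos': [536.294, 98.809, 166.626], 'tool_rot': [-3.141, -0.06, -0.114], 'ft_force': [0.365, 0.146, -0.512], 'opening': 0.996, 'grasp_force': 0.0}
slide_1 0.95 [185. 188.] [546. 175.  16.] holder b frame [  4.1 -76.7]
slide_1 0.81 [ 68. 198.] [552. 325.  16.] holder b frame [  14.7 -226.8]
slide_1 0.79 [262. 185.] [540.  95.  16.] holder b frame [0.7 3. ]
bay_a 0.9 [338. 190.] [526.  19.  16.] holder b frame [ 6.2 80.6]
bay_a 0.62 [185. 192.] [542. 176.  16.] holder b frame [  8.1 -77.2]
bay_a 0.58 [261. 188.] [537.  97.  16.] holder b frame [3.7 1.6]
0.86 [121.  65.] x [-163.6  -89.4] y [-166.1 -115.4]
0.81 [260. 181.] x [-35.6  38.1] y [-11.5  14.5]
0.78 [186. 186.] x [-32.7  41.7] y [-92.1 -62.2]
0.65 [ 64. 198.] x [-21.3  46.5] y [-268.  -196.7]
```

Slide A matches the loaded slide's position to within about 0.6 mm, so it looks home. Now slide B.

Run:
```python
from t import *
s=st()
rel([519.5,-336.1,150],RT(100.9),s); rel([519.5,-336.1,60],RT(100.9),s)
```

```text
{'clock': 14.3, 'joint_positions': [-0.031, 0.392, 1.582, -0.004, 1.119, 1.656], 'ee_pos': [533.768, 98.676, 160.05], 'tool_rot': [-3.142, -0.049, -0.115], 'ft_force': [-1.073, 0.733, 0.58], 'opening': 1.002, 'grasp_force': 0.0}
REL [ 3.51 43.35  1.18] [   2.6   -1.9 -107.5]
REL [ 3.07 43.36 10.17] [   2.6   -1.9 -107.5]
```

Request:
carry_out:
  steps: "3.5 43.3 1.2 2.6 -1.9 -107.5 0;3.5 43.3 1.2 2.6 -1.9 -107.5 0;3.5 43.3 1.2 2.6 -1.9 -107.5 0;3.5 43.3 1.2 2.6 -1.9 -107.5 0;3.5 43.3 1.2 2.6 -1.9 -107.5 0;3.5 43.3 1.2 2.6 -1.9 -107.5 0;3.5 43.3 1.2 2.6 -1.9 -107.5 0;3.5 43.3 1.2 2.6 -1.9 -107.5 0;3.5 43.3 1.2 2.6 -1.9 -107.5 0;3.5 43.3 1.2 2.6 -1.9 -107.5 0;3.5 43.3 1.2 2.6 -1.9 -107.5 0;3.5 43.3 1.2 2.6 -1.9 -107.5 0;3.5 43.3 1.2 2.6 -1.9 -107.5 0;3.5 43.3 1.2 2.6 -1.9 -107.5 0;3.5 43.3 1.2 2.6 -1.9 -107.5 0"

```text
clock: 15.8
ee_pos: [520.0, -335.3, 150.3]
tool_rot: [3.139, -0.001, 1.759]
ft_force: [-0.7, -0.4, 0.8]
opening: 0.998
grasp_force: 0.0
```

Run:
```python
from t import *
s=st(); i=manip.camera_info("wrist"); a=manip.get_image("wrist")
for n in("slide_1","slide_1_label"):
    for d in manip.place_of("wrist",n): print(n,round(d["score"],2),np.round(d["centre"],1),np.round(at("wrist",d["centre"],2,i),1))
for d in manip.cut_out("wrist","slide_1"):
    c=max(cv2.findContours(d["pixels"].astype(np.uint8),cv2.RETR_EXTERNAL,cv2.CHAIN_APPROX_NONE)[0],key=cv2.contourArea)[:,0]
    P=np.array([at("wrist",p,8,i)[:2] for p in c],np.float32); print(round(d["score"],2),d["centre"],cv2.minAreaRect(P))
rel([519.5,-336.1,60],RT(100.9),s);rel([519.5,-336.1,6.5],RT(100.9),s)
```

```text
{'clock': 15.8, 'joint_positions': [-0.763, 0.585, 1.305, 0.002, 1.251, -0.952], 'ee_pos': [520.034, -335.31, 150.289], 'tool_rot': [3.139, -0.001, 1.759], 'ft_force': [-0.709, -0.404, 0.824], 'opening': 0.998, 'grasp_force': 0.0}
slide_1 0.96 [ 66.4 166.3] [ 296.4 -357.5    2. ]
slide_1 0.78 [259.5 176.3] [ 518.1 -330.6    2. ]
slide_1_label 0.9 [ 94.7 152.1] [ 335.8 -335.4    2. ]
slide_1_label 0.89 [254.7 135.7] [ 506.  -291.6    2. ]
0.91 [66.1, 165.0] ((299.45050048828125, -355.27020263671875), (83.82109832763672, 25.620838165283203), 22.584911346435547)
0.85 [261.9, 177.8] ((518.5147094726562, -331.5349426269531), (26.221059799194336, 76.0539321899414), 11.36180305480957)
REL [-0.07 -0.09  9.03] [ 0.1 -0.  -0.1]
REL [-0.08 -0.1  14.38] [ 0.1 -0.  -0.1]
```

Request:
carry_out:
  steps: "-0.1 -0.1 5 0 0 -0.4 0.2;-0.1 -0.1 9 0 0 -0.4 0.3;-0.1 -0.1 13 0 0 -0.4 0.3;-0.1 -0.1 14.38 0 0 -0.4 0.3;-0.1 -0.1 14.38 0 0 -0.4 0.3;-0.1 -0.1 14.38 0 0 -0.4 0.3;-0.1 -0.1 14.38 0 0 -0.4 1;-0.1 -0.1 14.38 0 0 -0.4 1;-0.1 -0.1 14.38 0 0 -0.4 1;-0.1 -0.1 14.38 0 0 -0.4 1;-0.1 -0.1 14.38 0 0 -0.4 1;-0.1 -0.1 14.38 0 0 -0.4 1;-0.1 -0.1 14.38 0 0 -0.4 1"
  grip_force: 60

```text
clock: 17.3
ee_pos: [520.5, -337.3, 9.1]
tool_rot: [3.137, 0.003, 1.769]
ft_force: [-0.8, 1.3, 6.1]
opening: 0.275
grasp_force: 59.3
```

Run:
```python
from t import *
s=st()
rel(s["ee_pos"]+[0,0,100],RT(101.3),s)
p,Rt=tcp(HC,14,60,10,-5,4.7,False); print(p); rel(p,Rt,s)
```

```text
{'clock': 17.3, 'joint_positions': [-0.764, 0.757, 1.412, 0.003, 0.968, -0.964], 'ee_pos': [520.542, -337.279, 9.145], 'tool_rot': [3.137, 0.003, 1.769], 'ft_force': [-0.759, 1.334, 6.124], 'opening': 0.275, 'grasp_force': 59.319}
REL [ -0.03   0.05 -10.  ] [0.3 0.2 0.1]
[563.25033772  16.75480615  72.09546808]
REL [33.85 11.18 -6.34] [ -6.2  -8.3 -71.9]
```

Request:
carry_out:
  steps: "0 0 -5 0 0 0 1;0 0 -10 0 0 0 1;33.8 11.2 -6.3 -6.2 -8.3 -71.9 1;33.8 11.2 -6.3 -6.2 -8.3 -71.9 1;33.8 11.2 -6.3 -6.2 -8.3 -71.9 1;33.8 11.2 -6.3 -6.2 -8.3 -71.9 1;33.8 11.2 -6.3 -6.2 -8.3 -71.9 1;33.8 11.2 -6.3 -6.2 -8.3 -71.9 1;33.8 11.2 -6.3 -6.2 -8.3 -71.9 1;33.8 11.2 -6.3 -6.2 -8.3 -71.9 1;33.8 11.2 -6.3 -6.2 -8.3 -71.9 1;33.8 11.2 -6.3 -6.2 -8.3 -71.9 1;33.8 11.2 -6.3 -6.2 -8.3 -71.9 1;33.8 11.2 -6.3 -6.2 -8.3 -71.9 1"

```text
clock: 18.7
ee_pos: [563.1, 16.3, 70.8]
tool_rot: [3.139, 0.173, 3.024]
ft_force: [0.6, -0.1, -0.6]
opening: 0.283
grasp_force: 59.3
```

Run:
```python
from t import *
s=st(); a=manip.get_image("wrist"); i=manip.camera_info("wrist"); np.save("w8.npy",a); pickle.dump(i,open("w8.pkl","wb"))
for d in manip.place_of("wrist","bay_a"): print(round(d["score"],2),d["centre"],at("wrist",d["centre"],16,i))
for d in manip.cut_out("wrist","slide_1"): print(round(d["score"],2),np.round(d["centre"]),d["pixels"].sum(),[ (v.min(),v.max()) for v in np.nonzero(d["pixels"])])
for ze in(30,22,18):
  p,Rt=tcp(HC,14,ze,10,-5,7,False,0.5); print(p); rel(p,Rt,s)
```

```text
{'clock': 18.7, 'joint_positions': [-0.186, 0.494, 1.705, 0.021, 0.77, -1.653], 'ee_pos': [563.134, 16.294, 70.806], 'tool_rot': [3.139, 0.173, 3.024], 'ft_force': [0.563, -0.122, -0.641], 'opening': 0.283, 'grasp_force': 59.304}
0.66 [261.7, 153.0] [528.79125436  20.47929717  16.        ]
0.64 [464.5, 158.5] [546.09326585 175.42624454  16.        ]
0.94 [380. 166.] 4289 [(np.int64(103), np.int64(216)), (np.int64(353), np.int64(406))]
0.71 [472. 280.] 1304 [(np.int64(246), np.int64(306)), (np.int64(444), np.int64(496))]
0.62 [470. 166.] 3114 [(np.int64(108), np.int64(209)), (np.int64(443), np.int64(492))]
0.61 [261. 227.] 6860 [(np.int64(159), np.int64(298)), (np.int64(234), np.int64(287))]
[562.79644     16.30370762  44.36052591]
REL [ 0.49 -0.01  2.6 ] [ 0.1 -0.1 -0.1]
[562.79644     16.30370762  36.36052591]
REL [ 0.63 -0.01  3.39] [ 0.1 -0.1 -0.1]
[562.79644     16.30370762  32.36052591]
REL [ 0.69 -0.01  3.78] [ 0.1 -0.1 -0.1]
```

Request:
carry_out:
  steps: "0.5 0 2.6 0 0 0 1;0.63 0 3.4 0 0 0 1;0.66 0 3.6 0 0 0 1;0.66 0 3.6 0 0 0 1;0.66 0 3.6 0 0 0 1"

```text
clock: 19.35
ee_pos: [563.1, 16.7, 34.7]
tool_rot: [3.139, 0.174, 3.027]
ft_force: [-0.5, 0.4, -0.1]
opening: 0.279
grasp_force: 59.3
```

Request:
carry_out:
  steps: "0.03 0 0.15 0 0 0 1;0.03 0 0.15 0 0 0 1;0.03 0 0.15 0 0 0 1"

```text
clock: 19.65
ee_pos: [563.3, 16.7, 33.1]
tool_rot: [3.139, 0.174, 3.027]
ft_force: [1.3, -0.2, 3.1]
opening: 0.28
grasp_force: 59.7
```

Request:
carry_out:
  steps: "0.03 0 0.15 0 0 0 1;0.03 0 0.15 0 0 0 1;0.03 0 0.15 0 0 0 1"

```text
clock: 19.95
ee_pos: [563.7, 16.7, 32.0]
tool_rot: [3.139, 0.175, 3.027]
ft_force: [2.1, 0.5, 8.5]
opening: 0.28
grasp_force: 60.2
```

Request:
carry_out:
  steps: "-0.03 0 -0.15 0 0 0 1;0.37 0 -0.22 0 0 0 1;0.76 0 -0.29 0 0 0 1;1.15 0 -0.36 0 0 0 1;1.35 0 -0.395 0 0 0 1;1.35 0 -0.395 0 0 0 1;1.35 0 -0.395 0 0 0 1"

```text
clock: 20.65
ee_pos: [548.4, 18.5, 32.5]
tool_rot: [3.139, 0.172, 3.027]
ft_force: [1.5, -0.2, 5.3]
opening: 0.277
grasp_force: 59.8
```

Request:
carry_out:
  steps: "0.2 0 -0.035 0 0 0 1;0.3 0 -0.05 0 0 0 1;0.3 0 -0.05 0 0 0 1;0.3 0 -0.05 0 0 0 1"

```text
clock: 21.05
ee_pos: [545.7, 18.8, 32.6]
tool_rot: [3.139, 0.173, 3.027]
ft_force: [3.0, -0.9, 5.7]
opening: 0.278
grasp_force: 59.8
```

Request:
carry_out:
  steps: "0.2 0 -0.05 0 0 0 1;0.3 0 -0.08 0 0 0 1;0.3 0 -0.08 0 0 0 1;0.3 0 -0.08 0 0 0 1"

```text
clock: 21.45
ee_pos: [543.4, 19.0, 33.2]
tool_rot: [3.139, 0.175, 3.027]
ft_force: [4.9, -0.2, 3.1]
opening: 0.272
grasp_force: 59.7
```

Request:
carry_out:
  steps: "0.1 0 -0.02 0 0 0 1;0.2 0 -0.035 0 0 0 1;0.2 0 -0.035 0 0 0 1;0.2 0 -0.035 0 0 0 1"

```text
clock: 21.85
ee_pos: [541.8, 19.2, 33.4]
tool_rot: [3.139, 0.176, 3.026]
ft_force: [7.5, -0.1, 3.7]
opening: 0.277
grasp_force: 59.6
```

Run:
```python
from t import *
s=st(); a=manip.get_image("wrist"); i=manip.camera_info("wrist"); np.save("w9.npy",a); pickle.dump(i,open("w9.pkl","wb"))
# green pixels in slide columns, mid column profile from the clip nose into the block
h=cv2.cvtColor(a,cv2.COLOR_BGR2HSV)
for c in(250,260,270): print(c,[(r,a[r,c].tolist()) for r in range(150,215,4)])
g=(h[...,1]>100)&(h[...,0]>50)&(h[...,0]<90); g[:,:225]=0;g[:,300:]=0
print([(r,int(g[r].sum())) for r in range(130,230,3)])
g2=(h[...,1]>100)&(h[...,0]>50)&(h[...,0]<90); g2[:,:340]=0;g2[:,430:]=0
print([(r,int(g2[r].sum())) for r in range(90,230,3)])
```

```text
{'clock': 21.85, 'joint_positions': [-0.188, 0.519, 1.795, 0.025, 0.652, -1.663], 'ee_pos': [541.815, 19.162, 33.421], 'tool_rot': [3.139, 0.176, 3.026], 'ft_force': [7.503, -0.053, 3.708], 'opening': 0.277, 'grasp_force': 59.644}
250 [(150, [120, 119, 118]), (154, [119, 119, 117]), (158, [120, 119, 118]), (162, [121, 120, 119]), (166, [123, 122, 122]), (170, [123, 123, 121]), (174, [126, 125, 125]), (178, [128, 125, 125]), (182, [59, 112, 24]), (186, [60, 112, 27]), (190, [63, 113, 30]), (194, [97, 127, 80]), (198, [151, 152, 148]), (202, [128, 128, 121]), (206, [153, 153, 152]), (210, [131, 129, 124]), (214, [116, 109, 101])]
260 [(150, [120, 119, 118]), (154, [119, 119, 118]), (158, [121, 120, 118]), (162, [119, 119, 119]), (166, [123, 121, 122]), (170, [122, 121, 121]), (174, [126, 126, 125]), (178, [128, 125, 126]), (182, [57, 112, 23]), (186, [61, 112, 27]), (190, [62, 113, 29]), (194, [95, 126, 77]), (198, [151, 152, 147]), (202, [128, 128, 121]), (206, [152, 153, 152]), (210, [153, 154, 152]), (214, [154, 155, 153])]
270 [(150, [119, 119, 117]), (154, [119, 118, 118]), (158, 
[... 463 characters left out ...]
10), (166, 9), (169, 9), (172, 8), (175, 8), (178, 8), (181, 51), (184, 49), (187, 49), (190, 51), (193, 50), (196, 0), (199, 0), (202, 0), (205, 0), (208, 0), (211, 0), (214, 0), (217, 0), (220, 0), (223, 0), (226, 0), (229, 0)]
[(90, 0), (93, 0), (96, 0), (99, 0), (102, 0), (105, 0), (108, 0), (111, 0), (114, 0), (117, 0), (120, 0), (123, 0), (126, 0), (129, 0), (132, 0), (135, 0), (138, 0), (141, 0), (144, 0), (147, 0), (150, 0), (153, 0), (156, 7), (159, 6), (162, 7), (165, 8), (168, 9), (171, 9), (174, 40), (177, 40), (180, 40), (183, 39), (186, 0), (189, 0), (192, 0), (195, 0), (198, 0), (201, 0), (204, 0), (207, 0), (210, 0), (213, 0), (216, 0), (219, 0), (222, 0), (225, 0), (228, 0)]
```

Request:
carry_out:
  steps: "0.1 0 -0.02 0 0 0 1;0.12 0 -0.02 0 0 0 1;0.12 0 -0.02 0 0 0 1;0.12 0 -0.02 0 0 0 1"

```text
clock: 22.3
ee_pos: [541.0, 19.2, 33.6]
tool_rot: [3.139, 0.177, 3.026]
ft_force: [8.1, 0.3, 4.1]
opening: 0.278
grasp_force: 59.6
```

Run:
```python
from t import *
s=st(); p0=s["ee_pos"];R0=R.from_euler('xyz',s["tool_rot"])
E=p0+R0.apply([43,0,7]); print("edge",E)
for dt in(2,4,6,8,10):
    Rt=R0*R.from_euler('y',dt,degrees=True); p=E-Rt.apply([43,0,7]); rel(p,Rt,s)
```

```text
{'clock': 22.3, 'joint_positions': [-0.188, 0.517, 1.798, 0.025, 0.65, -1.663], 'ee_pos': [540.982, 19.23, 33.588], 'tool_rot': [3.139, 0.177, 3.026], 'ft_force': [8.115, 0.263, 4.09], 'opening': 0.278, 'grasp_force': 59.602}
edge [500.1659646   23.97279303  19.11100009]
REL [-0.02 -0.    0.15] [ 0.  2. -0.]
REL [-0.04  0.    0.3 ] [-0.  4. -0.]
REL [-0.05  0.    0.45] [0. 6. 0.]
REL [-0.06 -0.    0.61] [ 0.  8. -0.]
REL [-0.06  0.    0.76] [ 0. 10. -0.]
```

Request:
carry_out:
  steps: "-0.02 0 0.15 0 2 0 1;-0.04 0 0.3 0 4 0 1;-0.045 0 0.38 0 5 0 1;-0.045 0 0.38 0 5 0 1;-0.045 0 0.38 0 5 0 1"

```text
clock: 22.8
ee_pos: [541.7, 19.2, 29.5]
tool_rot: [3.139, 0.089, 3.027]
ft_force: [6.8, 0.1, 4.1]
opening: 0.281
grasp_force: 59.7
```

Request:
carry_out:
  steps: "-0.01 0 0.07 0 1 0 1;-0.01 0 0.15 0 2 0 1;-0.01 0 0.15 0 2 0 1;-0.01 0 0.15 0 2 0 1"

```text
clock: 23.2
ee_pos: [541.9, 19.1, 28.0]
tool_rot: [3.139, 0.054, 3.027]
ft_force: [6.7, -0.6, 3.5]
opening: 0.279
grasp_force: 59.6
```

Request:
carry_out:
  steps: "0.08 0 0 0 0 0 1;0.08 0 0 0 0 0 1;0.07 0 0.07 0 1 0 1;0.07 0 0.15 0 2 0 1;0.07 0 0.15 0 2 0 1;0.07 0 0.15 0 2 0 1"

```text
clock: 23.8
ee_pos: [541.8, 19.2, 26.7]
tool_rot: [3.139, 0.02, 3.027]
ft_force: [8.5, -0.2, 4.2]
opening: 0.28
grasp_force: 59.7
```

Request:
carry_out:
  steps: "0 0 0.08 0 1.2 0 1;0 0 0.08 0 1.2 0 1;0 0 0.12 0 1.2 0 1;0 0 0.12 0 1.2 0 1"

```text
clock: 24.2
ee_pos: [541.7, 19.2, 26.2]
tool_rot: [3.139, -0.001, 3.027]
ft_force: [5.2, 0.2, 11.8]
opening: 0.281
grasp_force: 60.6
```

Flat, and bearing on the floor. Release, back off and inspect.

Request:
carry_out:
  steps: "0 0 -0.1 0 0 0 1;0 0 -0.1 0 0 0 1;0 0 -0.1 0 0 0 0.6;0 0 -0.1 0 0 0 0.6;0 0 -0.1 0 0 0 0.6;0 0 -0.1 0 0 0 0.6;0 0 -2 0 0 0 0.6;-1 -3 -6 0 0 0 0.4;-1 -4 -10 0 0 0 0.2;-1 -4 -14 0 0 0 0;-1 -4 -17 0 0 0 0;-1 -4 -17 0 0 0 0;-1 -4 -17 0 0 0 0"

```text
clock: 25.5
ee_pos: [546.1, -21.9, 194.3]
tool_rot: [3.139, -0.006, 3.027]
ft_force: [-0.2, -0.1, -0.8]
opening: 0.999
grasp_force: 0.0
```

Run:
```python
from t import *
s=st(); a=manip.get_image("wrist"); i=manip.camera_info("wrist"); np.save("w10.npy",a)
for d in manip.place_of("wrist","slide_1"):
    P=at("wrist",d["centre"],17,i); q=P-HB; print(round(d["score"],2),np.round([q@e,q@ey],1))
x,y,yaw,h=np.load("tray.npy"); S=5; mp=np.zeros((600,800,2),np.float32)
for k,yb in enumerate((78,0,-78)):
  for r in range(600):
    for c in range(266):
      t=(52-r/S,yb+26-c/S)
      mp[r,k*266+c]=proj("wrist",np.array([x,y,18])+t[0]*e+t[1]*ey,i)
im=cv2.remap(a,mp[...,0],mp[...,1],cv2.INTER_CUBIC)
cv2.imwrite("pics/rect2.png",np.clip(255*(im/255.)**.7,0,255).astype(np.uint8))
```

```text
{'clock': 25.5, 'joint_positions': [-0.255, 0.393, 1.484, 0.002, 1.271, -1.712], 'ee_pos': [546.098, -21.858, 194.328], 'tool_rot': [3.139, -0.006, 3.027], 'ft_force': [-0.213, -0.098, -0.781], 'opening': 0.999, 'grasp_force': 0.0}
0.95 [-3.9 78.6]
0.92 [-1.2 -2.4]
0.72 [-120.1 -141.8]
0.63 [  7.1 -75.8]
0.63 [  13.6 -232.7]
```

View pics/rect2.png

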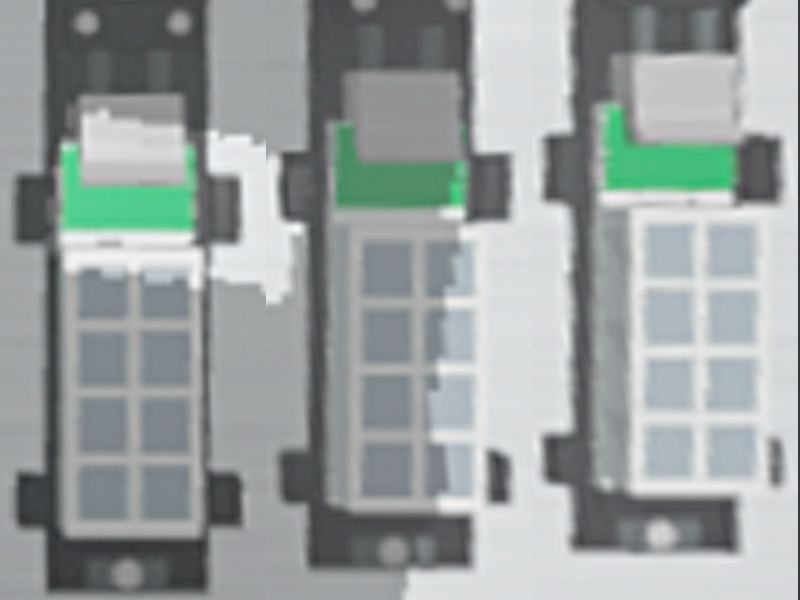

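The rectified view shows all three slides sitting the same way relative to their guides: green edge at 104/122/145, guide top at 133/152/176, nose edge at 141/160/183. Both new slides are home, flat and centred, so I'm handing in.

```bash
python3 -c "
from bench import manip
print(manip.finish_job())"
```

```text
the job is handed in; nothing more can be done
None
```

Both slides are in bays b and c, green ends under the clips, and in the final picture they sit as the loaded slide does; I handed the job in at about 26 s of the 72 s, but no verdict was returned.

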